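Find the full swab tin by feel and pack the used-up ones

TASK

One of the three identical closed tins on the counter is still full and clearly heavier; the other two are used up. Heft them to find out which is which, pack the two light ones upright side by side on the floor of the open carton, and finish while holding the heaviest one up in the gripper, upright and still, about 20 cm above the counter, touching nothing else. Do not let any tin tip over, and leave the tube rack, the bottle and the phone where they are.

Things in the scene. Friction and masses are not known exactly. Their poses are not given: they have to be found in the camera images.
- tin_a: closed round metal tin with a paper band and a flat lid, 58 mm diameter, 100 mm tall; origin at the centre of its underside, z up to the lid. Rigid, smooth straight sides; fits a gripper from above. One of three that look exactly alike and stand in no particular order: two are used up and weigh 110 to 200 g each, one is full and weighs 310 to 450 g; only the weight tells which
- tin_b: closed round metal tin with a paper band and a flat lid, 58 mm diameter, 100 mm tall; origin at the centre of its underside, z up to the lid. Rigid, smooth straight sides; fits a gripper from above. One of three that look exactly alike and stand in no particular order: two are used up and weigh 110 to 200 g each, one is full and weighs 310 to 450 g; only the weight tells which
- tin_c: closed round metal tin with a paper band and a flat lid, 58 mm diameter, 100 mm tall; origin at the centre of its underside, z up to the lid. Rigid, smooth straight sides; fits a gripper from above. One of three that look exactly alike and stand in no particular order: two are used up and weigh 110 to 200 g each, one is full and weighs 310 to 450 g; only the weight tells which
- carton: low open cardboard carton, blue round its lower part, fixed to the counter; outside 144 mm long (its x) by 80 mm wide (its y) by 50 mm high, walls and floor 4 mm thick, so inside 136 by 72 mm: just room for two tins in a row along its x. Origin at the centre of its underside, inner floor 4 mm above it; z up. It may be turned up to about 20 degrees from pointing straight ahead
- tube_rack: bystander: white rack full of red-capped sample tubes, 75 x 170 x 98 mm; origin at the centre of its underside. Loose, leave alone
- gel: bystander: clear upright bottle with a white cap, 64 mm diameter, 170 mm tall; origin at the centre of its underside. Loose, leave alone
- phone: bystander: black phone lying flat, 150 x 72 x 9 mm; origin at the centre of its underside. Loose, leave alone

How it is judged:
By the outcome, as a careful person would: the job done as asked, in the order asked, and still so for the second after the job is handed in, while the arm keeps its last pose, push and grip.
It also fails if it takes over 69 s, if anything falls off the work surface, if the arm or the gripper's body presses on something with over 40 N, if the wrist force passes 120 N, or if a joint passes its speed limit or range.

ROBOT

A 7-joint arm with a two-finger parallel gripper is mounted at the origin on the work surface. World frame = base frame: x ahead of the robot, y to its left, z up, the work surface at z = 0. Lengths are in m, angles in rad, forces in N, time in s.
With the tool pointing down it reaches from about 0.4 to 0.85 m from the base axis. Payload 10.4 kg.
Tool frame: the origin (TCP) lies between the finger pads; the fingertips stand manip.finger_overhang ahead of it and the grasp point (between the pads) lies 11 mm behind it (manip.finger_overhang is the distance from the TCP to the fingertips, in m); x points along the fingers, z is the direction in which the jaws open and shut, and the axes are right-handed (so a half turn about x gives the same grasp; the last joint's range is limited). The gripper opens to 85 mm and grips with 20 to 120 N. Pads are 22 mm wide; open, the fingers measure 114 mm over their backs; the gripper's body (76 mm by 85 mm) begins 54 mm behind the grasp point. The pads swing forward as they close: fully open they stand 13 mm farther back than shut.
Start: joints at [-1.216, 0.332, -0.065, 1.46, 0.022, 1.35, -0.088], TCP at [0.231, 0.581, 0.239] pointing down, gripper open.
Joint ranges: [-2.6, 2.6], [-0.5, 2.12], [-1.47, 1.34], [0.16, 2.42], [-1.27, 4.41], [0.06, 2.06], [-2.6, 2.6]. Speed limits (rad/s): [2.22, 2.22, 2.79, 2.79, 3.14, 3.14, 3.14].

INTERFACE

Orientations are given as a unit quaternion [x, y, z, w].
In Python, from workcell import get_obs, camera, workorder, manip gives the robot as it stands. The module is installed in compiled form; this text tells all that it offers.
- The arm moves only by the tool play_rows, never from a script. Its argument "increments" is text: rows parted by semicolons, each of 4 numbers parted by spaces: the shift along the tool's x, y, z in m, then the turn about the tool's x in rad. A call has 1 to 20 rows; each row shifts and turns the pose as measured when the row begins, along the tool's axes as they then stand; what a row does not reach is not made up. A row lasts 1/10 s, in which the tool goes at most 50 mm and 8.59 degrees, less where a joint would pass 70% of its speed; a pose out of reach is approached as far as the arm can. A call is refused whole if a number of a shift passes 0.05 or a number of a turn 0.15, either way. A call with a gripper value outside its range is refused whole. "hand" is the gripper command: -1 is fully open, 1 is shut, values between are in proportion, set as the call begins (left out, the last holds). The fingers move at their own pace and stop on an object; "squeeze" is the grip in N (left out, the last holds). Time passes only in rows, so rows that do not move let the fingers close. It gives the time, the measured TCP pose, the force and the opening at its end, in the units of the state.
- get_obs(): the state, without advancing time (a new reading comes with each control period).
- camera(name): name is "scene" or "top" or "wrist"; returns a dict with "img" (384x512x3 uint8, blue, green, red), "fov_y" (degrees; the focal length in pixels is half the picture's height over the tangent of half this angle, whatever the lens; pixels are square), "cx", "cy" (the principal point, pixels), "distortion" ([k1, k2, p1, p2, k3] as OpenCV has them; the pictures are not rectified), "R" (3x3) and "t" (3): a world point X has camera coordinates R X + t; the wrist camera has in their place "tool_from_camera" (4x4, takes a point from camera to tool coordinates, whose origin is the TCP and whose axes are the tool frame's). Camera axes: x right, y down, z forward; pixel columns grow to the right and rows downward; lengths in m; the calibration is good to about 2 mm. A picture is of the moment at which its call begins: read the wrist's pose just before it. There is no depth.
- workorder.hand_in(): hands the job in, once; it reports no verdict.
The state is a dict: "clock": time; "joint_pos": joint angles; "joint_velocities": joint speeds; "tau": joint torques, N m; "position": TCP position; "ee_rot": TCP orientation; "ft_force": force on the tool from outside, world axes, zero at the start; "torque": the same for the moment, N m; "grip_width": opening from 0.0 (shut) to 1.0 (fully open).
Only numpy, scipy, OpenCV 4.12 (cv2) and the standard library are available. Lean on these libraries where they do the work, as an engineer would, in place of code of your own. Each camera call takes 0.05 s, during which the arm holds its last target.

## Working session

There is one attempt and no reset: what is moved stays moved. The work goes in short steps, Python scripts to look and compute and a tool call to move; the robot and the scene stay as the last step left them, time stands still between calls to the robot, and variables do not carry over. Pictures are saved under pics/ and viewed, and the job is handed in when it is done.

Besides the shell and the picture viewer there is one more tool, called after "Call:" by a JSON object that holds its "api" and its "payload", one argument or row to a line. play_rows: Moves the arm, as the interface text tells. Its arguments: {"type":"object","properties":{"increments":{"type":"string"},"hand":{"type":"number"},"squeeze":{"type":"number"}},"required":["increments"]}

```bash
mkdir -p pics; python3 - <<'E'
from workcell import get_obs, camera, workorder, manip
import cv2
o=get_obs()
for k,v in o.items(): print(k,v)
print(manip.finger_overhang)
for n in ("scene","top"):
    c=camera(n); cv2.imwrite(f"pics/{n}0.png",c["img"])
    print({k:v for k,v in c.items() if k!="img"})
E
```

```text
clock 0.0
joint_pos [-1.21560435  0.33286131 -0.06473804  1.46087216  0.02156966  1.3499357
 -0.08849149]
joint_velocities [ 1.14890547e-03  1.04808602e-03 -1.47906798e-04 -3.42858089e-06
  2.49786635e-04 -3.48781022e-04  1.76524533e-05]
tau [-7.17199455e-04 -6.25426555e+01  4.91808099e-02 -3.91622257e+01
  1.63212925e-02  9.67228058e-03  2.21021145e-05]
position [0.23038861 0.58061345 0.23855564]
ee_rot [-0.3975163   0.58538195  0.39695455  0.58458177]
ft_force [ 1.02548093  1.16238057 -1.20436465]
torque [ 0.07617292 -0.02873894  0.01162533]
grip_width 1.0004774447159777
0.008
{'fov_y': 49.942116034328244, 'cx': 256.1882384157207, 'cy': 187.1611676141061, 'distortion': array([-0.1399505,  0.       ,  0.       ,  0.       ,  0.       ]), 'R': array([[ 0.85432675,  0.51971461,  0.00474665],
       [ 0.39768261, -0.64779132, -0.64978069],
       [-0.33462568,  0.55701268, -0.76010692]]), 't': array([-0.52962578, -0.20967311,  1.46444398])}
{'fov_y': 42.203727977637875, 'cx': 260.26231596878347, 'cy': 193.5468913236734, 'distortion': array([-0.00587896,  0.        ,  0.        ,  0.        ,  0.        ]), 'R': array([[-0.01565537, -0.99967484,  0.02012793],
       [-0.99198237,  0.01300388, -0.12570553],
       [ 0.12540292, -0.02193452, -0.99186339]]), 't': array([0.00237652, 0.6171676 , 1.23761111])}
```

View pics/scene0.png

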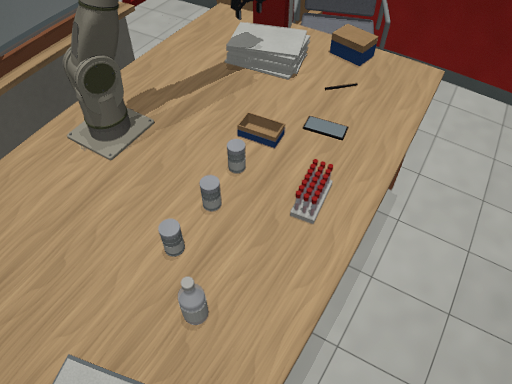

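View pics/top0.png

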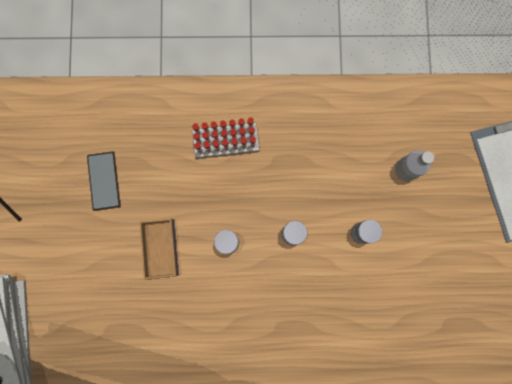

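The scene view shows the three tins, with lids at top-view pixels (226,242), (294,233) and (369,232). The carton is at (160,249), the phone at (104,181), the rack at (225,138) and the bottle at (415,165). Next I'll measure these positions.

```bash
cat > h.py <<'E'
import numpy as np, cv2
from workcell import get_obs, camera
def K(c):
    h=c["img"].shape[0]; f=h/2/np.tan(np.radians(c["fov_y"])/2)
    return np.array([[f,0,c["cx"]],[0,f,c["cy"]],[0,0,1]])
def toplane(c,pts,z,R=None,t=None):
    R=c["R"] if R is None else R; t=c["t"] if t is None else t
    u=cv2.undistortPoints(np.float64(pts).reshape(-1,1,2),K(c),c["distortion"]).reshape(-1,2)
    d=np.c_[u,np.ones(len(u))]@R; C=-R.T@t
    return C+d*((z-C[2])/d[:,2])[:,None]
def proj(c,P):
    return cv2.projectPoints(np.float64(P).reshape(-1,1,3),cv2.Rodrigues(c["R"])[0],c["t"],K(c),c["distortion"])[0].reshape(-1,2)
E
python3 - <<'E'
from h import *
c=camera("top"); im=c["img"]
hsv=cv2.cvtColor(im,cv2.COLOR_BGR2HSV)
for (x,y) in [(226,242),(294,233),(369,232),(160,249),(190,249)]: print(hsv[y,x],im[y,x])
g=((hsv[...,1]<70)&(hsv[...,2]>135)).astype(np.uint8)*255
n,l,s,ce=cv2.connectedComponentsWithStats(g)
for i in range(1,n):
    if 150<s[i][4]<3000: print(s[i],ce[i],toplane(c,[ce[i]],0.1)[0])
z=cv2.resize(im[200:300,120:400],None,fx=2.8,fy=2.8,interpolation=cv2.INTER_CUBIC); cv2.imwrite("pics/z1.png",z)
cv2.imwrite("pics/z2.png",cv2.resize(im[205:295,130:200],None,fx=6,fy=6,interpolation=cv2.INTER_CUBIC))
cv2.imwrite("pics/z3.png",g)
E
```

```text
[116  10 184] [184 178 177]
[120   8 184] [184 178 178]
[116  10 179] [179 173 172]
[ 15 122 170] [ 89 129 170]
[ 16 113 197] [110 157 197]
[ 477  123   35  117 2092] [499.90057361 169.23852772] [ 0.66249267 -0.60170018  0.1       ]
[409 150  25  24 194] [425.26804124 157.24742268] [ 0.69489767 -0.41639004  0.1       ]
[359 219  23  25 435] [370.22068966 230.74252874] [ 0.51479136 -0.27102581  0.1       ]
[284 221  23  24 447] [295.03579418 232.0917226 ] [ 0.51422943 -0.08790373  0.1       ]
[214 230  24  24 464] [225.42672414 241.33405172] [0.49447021 0.08060813 0.1       ]
[  0 274   9  43 153] [  2.50326797 291.4379085 ] [0.38431013 0.60752841 0.1       ]
[ 16 280  11  60 266] [ 21.7556391  303.43233083] [0.35575226 0.56115006 0.1       ]
[  0 309  14  52 330] [  4.17878788 339.34848485] [0.27403141 0.59842063 0.1       ]
```

View pics/z1.png

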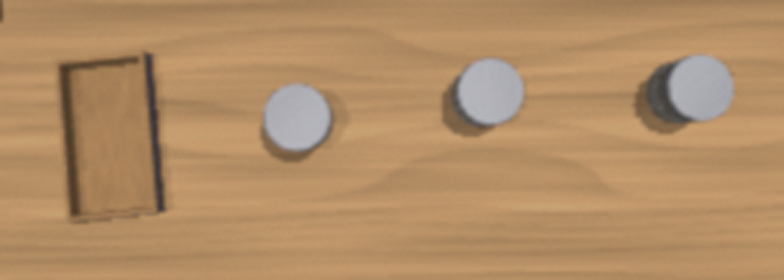

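View pics/z2.png

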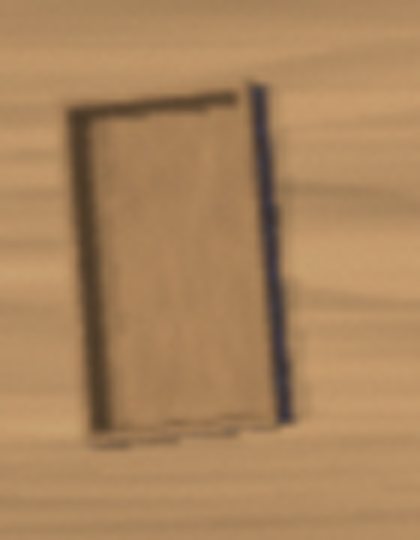

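```bash
cat >> h.py <<'E'
from scipy.spatial.transform import Rotation as Ro
def pose():
    o=get_obs(); return np.array(o["position"]),Ro.from_quat(o["ee_rot"]).as_matrix()
def inc(target):
    p,R=pose(); return R.T@(np.array(target)-p)
E
python3 - <<'E'
from h import *
p,R=pose(); print(p); print(R.round(3)); 
c=camera("wrist"); print(c["tool_from_camera"].round(4),c["fov_y"],c["cx"],c["cy"],c["distortion"])
cv2.imwrite("pics/w0.png",c["img"])
print(inc([0.49,0.24,0.30]))
E
```

```text
[0.23046007 0.580679   0.23872676]
[[-0.    -0.929  0.369]
 [-0.001  0.369  0.929]
 [-1.    -0.    -0.001]]
[[ 1.000e-03 -3.138e-01  9.495e-01 -1.350e-01]
 [-4.000e-04 -9.495e-01 -3.138e-01  8.100e-02]
 [ 1.000e+00 -0.000e+00 -1.100e-03  6.000e-04]
 [ 0.000e+00  0.000e+00  0.000e+00  1.000e+00]] 71.5772474236179 255.02898171183574 188.78023356755887 [-0.00085946  0.          0.          0.          0.        ]
[-0.06096832 -0.36690512 -0.22101954]
```

View pics/w0.png

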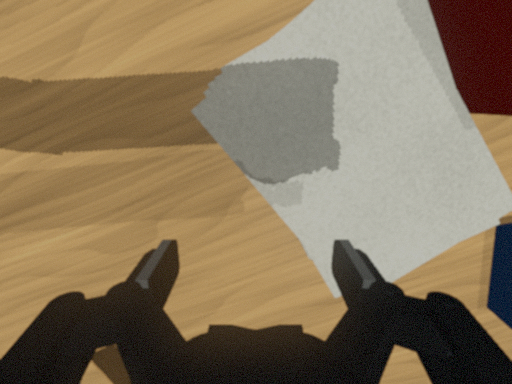

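The wrist view shows only the paper stack and the table. I'll turn the jaws onto carton y and move over the carton to look from there.

Call:
{"api": "play_rows", "payload": {
  "increments": "-0.02 0 0 -0.117; -0.02 0 0 -0.117; -0.02 0 0 -0.117; 0 0 0 -0.117; 0 -0.028 -0.04 0; 0 -0.028 -0.04 0; 0 -0.028 -0.04 0; 0 -0.028 -0.04 0; 0 -0.028 -0.04 0; 0 -0.028 -0.04 0; 0 -0.028 -0.04 0; 0 -0.028 -0.04 0; 0 0 0 0; 0 0 0 0",
  "hand": -1
}}

```text
clock: 1.6
position: [0.4938, 0.2772, 0.2977]
ee_rot: [0.528, -0.473, -0.527, -0.469]
ft_force: [0.8, 0.3, -0.2]
grip_width: 1.0
```

```bash
cat >> h.py <<'E'
def wcam(name):
    p,R=pose(); c=camera("wrist"); T=np.array(c["tool_from_camera"])
    Rc=R@T[:3,:3]; C=R@T[:3,3]+p
    c["R"]=Rc.T; c["t"]=-Rc.T@C
    cv2.imwrite(name,c["img"]); np.save(name+".npy",np.array([p,*c["R"],c["t"]]))
    return c
E
python3 - <<'E'
from h import *
p,R=pose();print(p,R.round(3),get_obs()["clock"])
c=wcam("pics/w1.png"); print(c["R"].tolist(),c["t"].tolist())
E
```

```text
[0.49379465 0.27723834 0.29772193] [[-0.004 -0.994 -0.113]
 [-0.005 -0.113  0.994]
 [-1.     0.004 -0.005]] 1.6
[[-0.11239058600348374, 0.9936465241023411, -0.005911118094466631], [0.9447370207165298, 0.10869837443822179, 0.3092840524212981], [0.3079615525766902, 0.029176163795491976, -0.9509513308265208]] [-0.21878264644486603, -0.5544363752090432, 0.276380307276081]
```

View pics/w1.png

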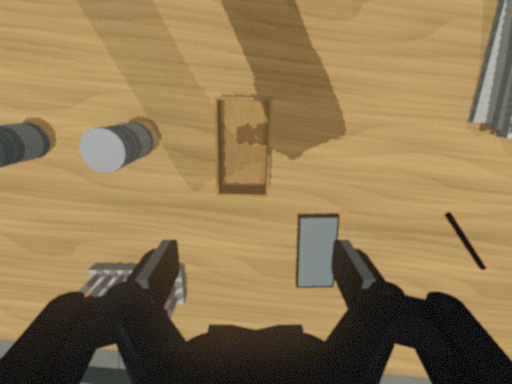

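The wrist view shows the carton at (243,145), a tin lid at (103,150), the phone at (318,250) and part of the rack at the lower left.

```bash
python3 - <<'E'
from h import *
im=cv2.imread("pics/w1.png")
cv2.imwrite("pics/z4.png",cv2.resize(im[85:205,200:290],None,fx=5,fy=5,interpolation=cv2.INTER_CUBIC))
E
```

```text
(no output)
```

View pics/z4.png

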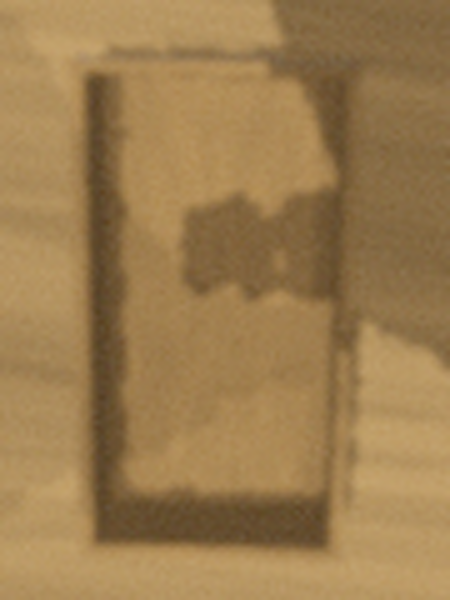

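```bash
python3 - <<'E'
from h import *
c=camera("wrist")
d=np.load("pics/w1.png.npy"); c["R"]=d[1:4]; c["t"]=d[4]
q=np.array([(87,72),(350,69),(328,544),(97,544)])/5+[200-.4,85-.4]
P=toplane(c,q,0.05); print(P.round(4)); print("ctr",P.mean(0), [np.linalg.norm(P[i]-P[i-1]).round(4) for i in range(4)])
a=P[3]-P[0];b=P[2]-P[1];print([np.degrees(np.arctan2(v[1],v[0])) for v in (a,b)]); w=[P[0]-P[1],P[3]-P[2]]; print([np.degrees(np.arctan2(-v[0],v[1])) for v in w])
# top check
t=camera("top")
q=np.array([(250,88),(280,425),(75,108),(96,436)])/6+[130-.42,205-.42]
print("top", toplane(t,q,0.05).round(4))
m=cv2.inRange(cv2.cvtColor(c["img"],cv2.COLOR_BGR2HSV),(0,0,125),(180,70,255))
n,l,s,ce=cv2.connectedComponentsWithStats(m)
for i in range(1,n):
    if s[i][4]>300: print(s[i],toplane(c,[ce[i]],0.1)[0].round(4))
# scene check of lids
s=camera("scene"); print(proj(s,[[.4945,.0806,.1],[.5142,-.0879,.1],[.5148,-.271,.1]]))
E
```

```text
[[0.4161 0.2153 0.05  ]
 [0.4073 0.2865 0.05  ]
 [0.5437 0.2975 0.05  ]
 [0.5517 0.2277 0.05  ]]
ctr [0.47970076 0.25677038 0.05      ] [np.float64(0.1362), np.float64(0.0717), np.float64(0.1369), np.float64(0.0703)]
[np.float64(5.204988974129545), np.float64(4.621232290566344)]
[np.float64(-172.93312552244208), np.float64(-173.42997344816806)]
top [[0.5535 0.2189 0.05  ]
 [0.4135 0.2057 0.05  ]
 [0.5461 0.292  0.05  ]
 [0.4103 0.2815 0.05  ]]
[ 473    0   36  123 1088] [0.3522 0.5326 0.1   ]
[  80  127   46   46 1640] [0.4924 0.0832 0.1   ]
[ 299  218   39   67 2161] [0.6034 0.377  0.1   ]
[ 88 268  44  27 340] [0.6835 0.0742 0.1   ]
[381 374  49  10 365] [0.8334 0.5697 0.1   ]
[[235.15579842 144.896983  ]
 [208.41151857 182.5005247 ]
 [167.80020526 227.72042388]]
```

Call:
{"api": "play_rows", "payload": {
  "increments": "0 0.0045 -0.04 0; 0 0.0045 -0.04 0; 0 0.0045 -0.04 0; 0.03 0.0045 -0.04 0; 0.04 0.0045 -0.04 0;0.04 0 0 0; 0 0 0 0; 0 0 0 0; 0 0 0 0; 0 0 0 0"
}}

```text
clock: 2.8
position: [0.4924, 0.0878, 0.194]
ee_rot: [0.535, -0.463, -0.533, -0.464]
ft_force: [0.4, -1.7, 0.8]
grip_width: 0.999
```

```bash
python3 - <<'E'
from h import *
f=[]
for i in range(6):
    if i==0: c=wcam("pics/w2.png")
    else: camera("wrist")
    f.append(get_obs()["ft_force"])
print(np.mean(f,0),np.std(f,0)); p,R=pose(); print(p,R.round(3))
print(inc([.4935,.082,.065]), get_obs()["clock"], get_obs()["tau"])
E
```

```text
[ 0.05299755  0.10561809 -0.04470625] [0.46695826 0.45514722 0.34536484]
[0.49173919 0.08664413 0.19258276] [[ 0.002 -0.99  -0.139]
 [-0.    -0.139  0.99 ]
 [-1.    -0.002 -0.   ]]
[ 0.12758653 -0.00090006 -0.00478511] 3.1 [-1.17393862e-01 -4.13551962e+01  9.31961518e-01 -3.75840676e+01
  1.15258110e-02 -3.12105294e-03 -2.35349587e-03]
```

View pics/w2.png

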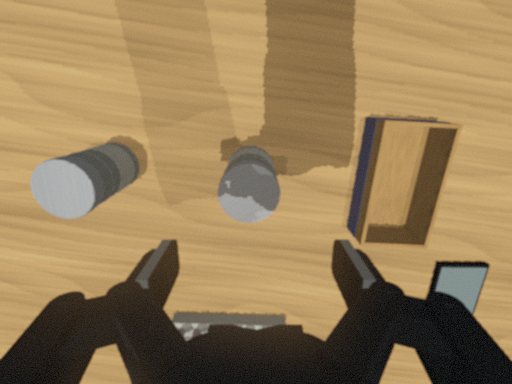

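Lid at about (250,190), the next tin's lid at (68,188), and the carton rim at right with its far corners near (362,242) and (427,243).

```bash
python3 - <<'E'
from h import *
im=cv2.imread("pics/w2.png")
cv2.imwrite("pics/z5.png",cv2.resize(im[105:255,340:470],None,fx=4,fy=4,interpolation=cv2.INTER_CUBIC))
c=camera("wrist"); d=np.load("pics/w2.png.npy"); c["R"]=d[1:4]; c["t"]=d[4]
print(toplane(c,[(249.5,190.5),(67,188)],.1))
E
```

```text
[[ 0.48992922  0.08289516  0.1       ]
 [ 0.51081808 -0.08104683  0.1       ]]
```

View pics/z5.png

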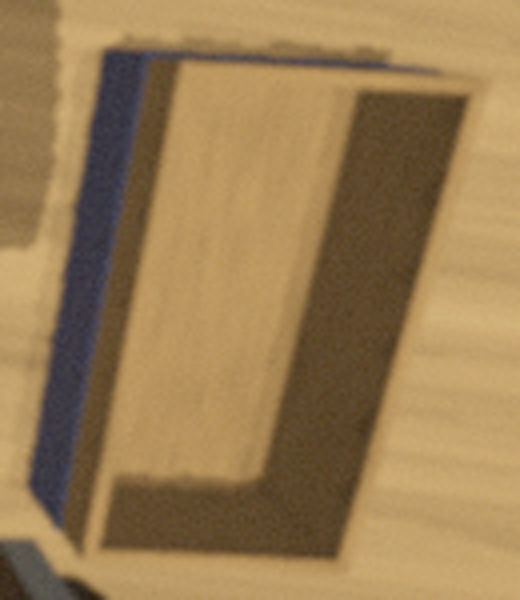

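```bash
python3 - <<'E'
from h import *
c=camera("wrist"); d=np.load("pics/w2.png.npy"); c["R"]=d[1:4]; c["t"]=d[4]
q=np.array([(180,60),(488,82),(346,564),(83,555)])/4+[340-.37,105-.37]
P=toplane(c,q,0.05); print(P.round(4)); print("ctr",P.mean(0), [np.linalg.norm(P[i]-P[i-1]).round(4) for i in range(4)])
for v in (P[3]-P[0],P[2]-P[1]): print(np.degrees(np.arctan2(v[1],v[0])))
print(inc([.492,.082,.065]))
E
```

```text
[[0.4124 0.2098 0.05  ]
 [0.4066 0.2892 0.05  ]
 [0.546  0.301  0.05  ]
 [0.554  0.2229 0.05  ]]
ctr [0.4797368  0.25573159 0.05      ] [np.float64(0.1423), np.float64(0.0797), np.float64(0.1399), np.float64(0.0785)]
5.319574603180328
4.843936824600821
[ 0.12737372  0.00042781 -0.00445434]
```

Call:
{"api": "play_rows", "payload": {
  "increments": "0.03 0 -0.003 0.045; 0.035 0 0 0; 0.03 0 0 0; 0.02 0 0 0; 0 0 0 0; 0 0 0 0"
}}

```text
clock: 3.8
position: [0.4936, 0.0835, 0.0754]
ee_rot: [0.523, -0.475, -0.521, -0.478]
ft_force: [-0.4, -0.7, -0.1]
grip_width: 0.999
```

```bash
python3 - <<'E'
from h import *
c=wcam("pics/w3.png"); p,R=pose(); print(p,R.round(3)); print(inc([.491,.083,.065]),get_obs()["ft_force"])
E
```

```text
[0.49365398 0.08353394 0.07554303] [[ 0.005 -0.996 -0.092]
 [ 0.001 -0.092  0.996]
 [-1.    -0.005  0.   ]]
[ 0.01053015  0.00274141 -0.00029105] [ 0.21181475  0.04632595 -0.54866087]
```

View pics/w3.png

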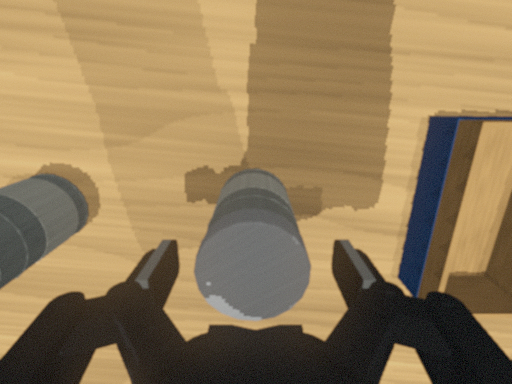

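The tin is centred between the fingers, with its lid at (253,260). I'll close on it and lift.

Call:
{"api": "play_rows", "payload": {
  "increments": "0.01 0.002 0 0; 0 0 0 0"
}}

```text
clock: 4.05
position: [0.4928, 0.0838, 0.0669]
ee_rot: [0.524, -0.474, -0.521, -0.479]
ft_force: [0.1, 0.1, -0.9]
grip_width: 1.0
```

Call:
{"api": "play_rows", "payload": {
  "increments": "0 0 0 0; 0 0 0 0; 0 0 0 0; 0 0 0 0; 0 0 0 0; 0 0 0 0",
  "hand": 1,
  "squeeze": 50
}}

```text
clock: 4.65
position: [0.4936, 0.0838, 0.0682]
ee_rot: [0.524, -0.474, -0.52, -0.48]
ft_force: [-0.1, -0.1, -1.7]
grip_width: 0.664
```

Call:
{"api": "play_rows", "payload": {
  "increments": "-0.03 0 0 0; -0.03 0 0 0; -0.03 0 0 0; -0.03 0 0 0; 0 0 0 0; 0 0 0 0; 0 0 0 0"
}}

```text
clock: 5.35
position: [0.4894, 0.0831, 0.1887]
ee_rot: [0.523, -0.476, -0.522, -0.477]
ft_force: [-0.9, -0.3, -3.0]
grip_width: 0.672
```

```bash
cat >> h.py <<'E'
def heft(n=12):
    f=[];m=[]
    for i in range(n):
        camera("wrist"); o=get_obs(); f.append(o["ft_force"]); m.append(o["torque"])
    print("F",np.mean(f,0).round(3),np.std(f,0).round(2),"M",np.mean(m,0).round(3),"clk",o["clock"],"grip",o["grip_width"],"tau",np.round(o["tau"],3))
E
python3 - <<'E'
from h import *
heft(12); c=wcam("pics/w4.png"); p,R=pose(); print(p,R.round(3))
t=camera("top"); cv2.imwrite("pics/t4.png",t["img"])
E
```

```text
F [ 0.075  0.034 -3.336] [0.53 0.63 0.35] M [-0.002  0.008 -0.004] clk 5.95 grip 0.6678084485438068 tau [-0.0000e+00 -4.2168e+01  1.0060e+00 -3.8765e+01  2.0000e-02 -1.9000e-02
  0.0000e+00]
[0.48976973 0.08319451 0.18953375] [[ 0.003 -0.996 -0.092]
 [ 0.001 -0.092  0.996]
 [-1.    -0.003  0.   ]]
```

View pics/w4.png

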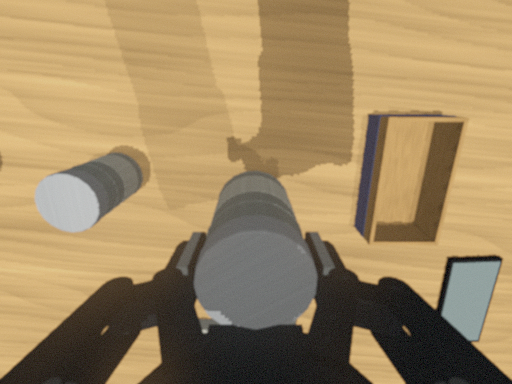

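Tin 1 weighs about 3.3 N, which is in the full range. I'll set it back and compare it with the others.

Call:
{"api": "play_rows", "payload": {
  "increments": "0.04 0 0 0; 0.04 0 0 0; 0.025 0 0 0; 0.01 0 0 0; 0.003 0 0 0; 0 0 0 0"
}}

```text
clock: 6.65
position: [0.4927, 0.0841, 0.0706]
ee_rot: [0.524, -0.474, -0.521, -0.479]
ft_force: [-0.4, -0.3, -3.0]
grip_width: 0.671
```

Call:
{"api": "play_rows", "payload": {
  "increments": "0.003 0 0 0; 0.001 0 0 0; 0 0 0 0"
}}

```text
clock: 6.95
position: [0.4948, 0.0848, 0.0694]
ee_rot: [0.525, -0.472, -0.52, -0.481]
ft_force: [0.2, -0.2, -2.9]
grip_width: 0.67
```

Call:
{"api": "play_rows", "payload": {
  "increments": "0.003 0.002 0 0.01; 0.002 0 0 0; 0 0 0 0"
}}

```text
clock: 7.25
position: [0.496, 0.0848, 0.0686]
ee_rot: [0.523, -0.473, -0.516, -0.486]
ft_force: [1.0, 0.6, -3.2]
grip_width: 0.67
```

```bash
python3 - <<'E'
from h import *
p,R=pose(); print(p,R.round(3)); heft(4); p,R=pose(); print(p,R.round(4))
E
```

```text
[0.49596958 0.08481413 0.06858845] [[ 0.021 -0.997 -0.08 ]
 [ 0.006 -0.08   0.997]
 [-1.    -0.021  0.005]]
F [ 0.207  0.226 -2.474] [0.44 0.22 1.04] M [0.003 0.013 0.013] clk 7.45 grip 0.6699096411017864 tau [-1.1300e-01 -4.6651e+01  2.6250e+00 -3.2441e+01 -3.7000e-02  1.2000e-02
 -0.0000e+00]
[0.4955303  0.08481452 0.06788392] [[ 0.0194 -0.9965 -0.0808]
 [ 0.0061 -0.0807  0.9967]
 [-0.9998 -0.0198  0.0045]]
```

Call:
{"api": "play_rows", "payload": {
  "increments": "0 0 0 0; 0 0 0 0; 0 0 0 0; 0 0 0 0; 0 0 0 0",
  "hand": -1
}}

```text
clock: 7.95
position: [0.4961, 0.0852, 0.0683]
ee_rot: [0.524, -0.473, -0.516, -0.486]
ft_force: [0.6, -0.6, 0.1]
grip_width: 1.001
```

```bash
python3 - <<'E'
from h import *
heft(3); p,R=pose(); print(p,R.round(4)); wcam("pics/w5.png")
E
```

```text
F [-0.085  0.34   0.225] [0.25 0.34 0.35] M [-0.003  0.02  -0.012] clk 8.1 grip 0.9936060272761755 tau [-4.0000e-03 -4.6159e+01  2.7100e+00 -3.2211e+01  4.0000e-03 -1.1500e-01
 -0.0000e+00]
[0.49608728 0.08513628 0.06823974] [[ 0.0206 -0.9965 -0.0809]
 [ 0.0064 -0.0808  0.9967]
 [-0.9998 -0.021   0.0047]]
```

View pics/w5.png

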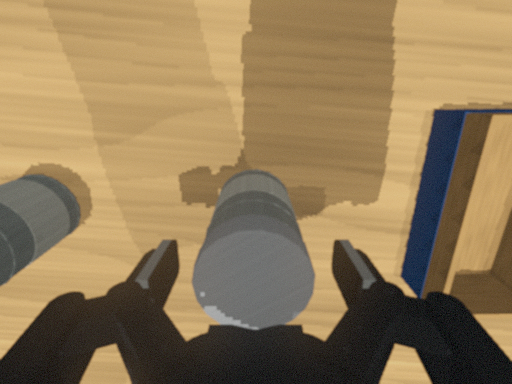

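Tin 1 is standing freely. Next is tin 2.

Call:
{"api": "play_rows", "payload": {
  "increments": "-0.045 0 0 0; -0.045 0 0 0; -0.04 0 0 0; 0 -0.0005 -0.043 0; 0 -0.0005 -0.043 0; 0 -0.0005 -0.043 0; 0 -0.0005 -0.043 0; 0 0 0 0; 0 0 0 0; 0 0 0 0"
}}

```text
clock: 9.15
position: [0.5097, -0.0926, 0.2039]
ee_rot: [0.525, -0.472, -0.516, -0.485]
ft_force: [0.1, -0.9, -0.5]
grip_width: 1.004
```

```bash
python3 - <<'E'
from h import *
c=wcam("pics/w6.png"); p,R=pose(); print(p,R.round(4), get_obs()["clock"])
hs=cv2.cvtColor(c["img"],cv2.COLOR_BGR2HSV)
m=cv2.inRange(hs,(0,0,95),(180,70,255))
n,l,s,ce=cv2.connectedComponentsWithStats(m)
for i in range(1,n):
    if s[i][4]>300: print(s[i],ce[i],toplane(c,[ce[i]],0.1)[0].round(4))
E
```

```text
[ 0.50971296 -0.09203731  0.20384202] [[ 0.0226 -0.9961 -0.085 ]
 [ 0.0055 -0.0849  0.9964]
 [-0.9997 -0.023   0.0035]] 9.2
[ 92 133  44  52 675] [120.37333333 152.02814815] [ 0.4853 -0.2154  0.1   ]
[371 142  49  49 747] [388.08835341 161.62382865] [0.4739 0.027  0.1   ]
[238 145  45  24 309] [259.05501618 152.09385113] [ 0.4749 -0.0911  0.1   ]
[  34  146   65   61 2960] [ 65.58783784 176.17297297] [ 0.5124 -0.268   0.1   ]
[ 410  158   63   59 2808] [441.21438746 187.55377493] [0.4943 0.0834 0.1   ]
[ 231  161   61   59 2738] [261.26077429 190.6541271 ] [ 0.5115 -0.0858  0.1   ]
[   0  242   61   84 2365] [ 23.55940803 273.04059197] [ 0.6253 -0.3289  0.1   ]
[ 299  305   47   35 1075] [319.57860465 318.94511628] [ 0.6615 -0.005   0.1   ]
```

View pics/w6.png

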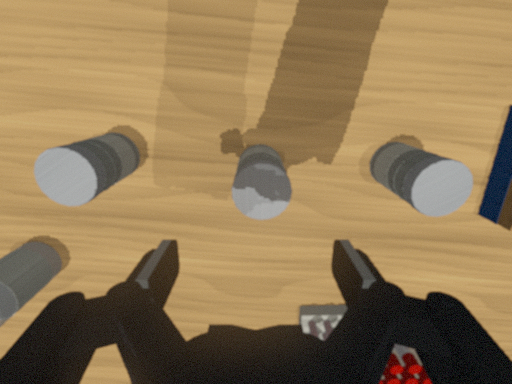

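The lid of tin 2 is at (261,190). Tin 3 is at (66,176) and tin 1 at (441,188). The fix gives tin 2 at (0.5115, -0.086).

Call:
{"api": "play_rows", "payload": {
  "increments": "0.035 0 0.003 0; 0.035 0 0.003 0; 0.035 0 0 0; 0.03 0.001 0 0; 0.006 0 0 0; 0 0 0 0"
}}

```text
clock: 9.8
position: [0.5136, -0.0772, 0.06]
ee_rot: [0.528, -0.467, -0.519, -0.484]
ft_force: [0.1, -0.6, 1.1]
grip_width: 1.001
```

```bash
python3 - <<'E'
from h import *
p,R=pose(); print(p,R.round(4),inc([.5115,-.086,.066])); c=wcam("pics/w7.png")
E
```

```text
[ 0.51363995 -0.07719847  0.06001627] [[ 0.0263 -0.995  -0.0966]
 [ 0.0083 -0.0964  0.9953]
 [-0.9996 -0.027   0.0057]] [-0.00611099  0.00281647 -0.00851907]
```

View pics/w7.png

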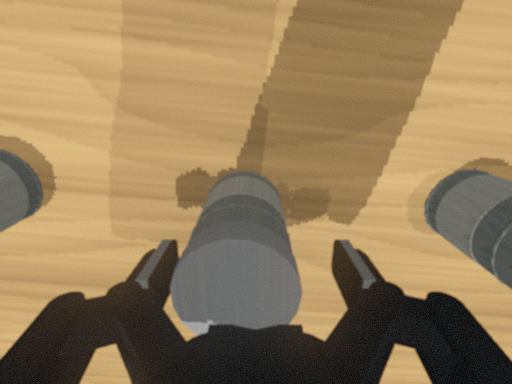

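The tool sits about 8 mm too far to +y and 8 mm too low. I'll correct both and then grip.

Call:
{"api": "play_rows", "payload": {
  "increments": "-0.008 0.002 -0.008 0.015; 0 0 0 0; 0 0 0 0"
}}

```text
clock: 10.15
position: [0.5148, -0.086, 0.0732]
ee_rot: [0.526, -0.469, -0.513, -0.49]
ft_force: [-1.2, 0.3, 0.4]
grip_width: 1.0
```

```bash
python3 - <<'E'
from h import *
p,R=pose(); print(p,R.round(4),inc([.5115,-.086,.067]))
E
```

```text
[ 0.514778   -0.08601534  0.07323655] [[ 0.0329 -0.9962 -0.0807]
 [ 0.009  -0.0805  0.9967]
 [-0.9994 -0.0335  0.0063]] [0.00612521 0.00347333 0.00024059]
```

Call:
{"api": "play_rows", "payload": {
  "increments": "0.007 0.004 0 0; 0 0 0 0; 0 0 0 0; 0 0 0 0; 0 0 0 0",
  "hand": 1
}}

```text
clock: 10.65
position: [0.5118, -0.0865, 0.0673]
ee_rot: [0.527, -0.468, -0.512, -0.491]
ft_force: [-0.5, 0.6, 0.6]
grip_width: 0.671
```

```bash
python3 - <<'E'
from h import *
p,R=pose(); o=get_obs(); print(p,R.round(4),o["joint_pos"],o["ft_force"],o["grip_width"])
E
```

```text
[ 0.51177964 -0.08649869  0.06734017] [[ 0.0362 -0.9961 -0.0805]
 [ 0.0094 -0.0802  0.9967]
 [-0.9993 -0.0368  0.0064]] [-0.28627845  0.2599124   0.419525    1.97493396 -0.15161554  0.89896059
  1.86282793] [-0.4709402   0.55428534  0.64565443] 0.6713986769358733
```

Call:
{"api": "play_rows", "payload": {
  "increments": "-0.04 0 0 0; -0.04 0 0 0; -0.04 0 0 0; -0.03 0 0 0; 0 0 0 0; 0 0 0 0"
}}

```text
clock: 11.25
position: [0.5037, -0.0874, 0.2194]
ee_rot: [0.525, -0.47, -0.514, -0.488]
ft_force: [-0.2, 0.4, -2.6]
grip_width: 0.667
```

```bash
python3 - <<'E'
from h import *
heft(10); p,R=pose(); print(p,R.round(4)); wcam("pics/w8.png")
print(inc([.4797+.0345*np.cos(.091), .2562+.0345*np.sin(.091), .2]))
E
```

```text
F [ 1.000e-03  2.050e-01 -1.847e+00] [0.35 0.43 0.68] M [-0.024  0.042 -0.007] clk 11.75 grip 0.6655248754594871 tau [-4.0000e-03 -3.8665e+01  1.2490e+00 -3.9042e+01 -5.1000e-02 -1.6000e-01
  1.0000e-03]
[ 0.50375796 -0.08765569  0.21931822] [[ 0.0279 -0.9964 -0.0804]
 [ 0.0083 -0.0802  0.9967]
 [-0.9996 -0.0285  0.006 ]]
[ 0.02258919 -0.03750268  0.34491702]
```

View pics/w8.png

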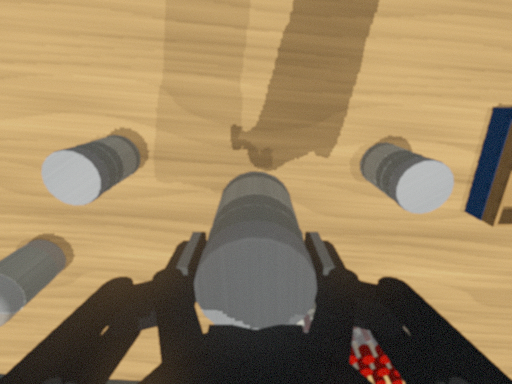

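Tin 2 weighs about 1.85 N, so it is light. I'll carry it over the carton's far slot.

Call:
{"api": "play_rows", "payload": {
  "increments": "0 -0.0045 0.042 0; 0 -0.0045 0.042 0; 0 -0.0045 0.042 0; 0 -0.0045 0.042 0; 0 -0.0045 0.042 0; 0 -0.0045 0.042 0; 0 -0.0045 0.042 0; 0 -0.0045 0.042 0; 0 0 0 0; 0 0 0 0; 0 0 0 0"
}}

```text
clock: 12.9
position: [0.5132, 0.2627, 0.2215]
ee_rot: [0.524, -0.471, -0.513, -0.49]
ft_force: [-0.2, -0.2, -1.6]
grip_width: 0.665
```

```bash
cat >> h.py <<'E'
CY=.091
def slot(s,z): return np.array([.4797+s*np.cos(CY), .2562+s*np.sin(CY), z])
E
python3 - <<'E'
from h import *
p,R=pose(); print(p,R.round(4)); wcam("pics/w9.png")
print(inc(slot(.034,.13)))
t=camera("top"); cv2.imwrite("pics/t9.png",cv2.resize(t["img"][190:310,100:260],None,fx=4,fy=4,interpolation=cv2.INTER_CUBIC))
E
```

```text
[0.51318965 0.26266773 0.22152774] [[ 0.0286 -0.9967 -0.0764]
 [ 0.0089 -0.0762  0.9971]
 [-0.9996 -0.0292  0.0067]]
[ 0.09146181  0.00267857 -0.00335113]
```

View pics/w9.png

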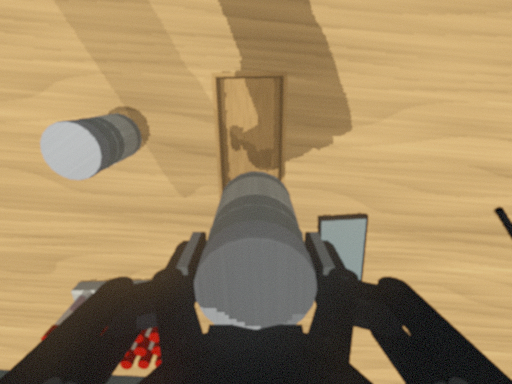

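View pics/t9.png

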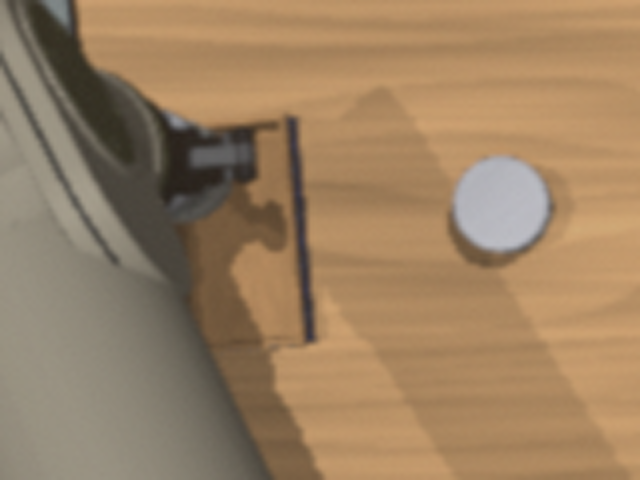

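The tin hangs over the far half of the carton. I'll lower it to just above the rim and check the alignment.

Call:
{"api": "play_rows", "payload": {
  "increments": "0.04 0.002 -0.003 0; 0.03 0 0 0; 0.018 0 0 0; 0 0 0 0; 0 0 0 0"
}}

```text
clock: 13.5
position: [0.5171, 0.2542, 0.1337]
ee_rot: [0.523, -0.472, -0.51, -0.494]
ft_force: [0.4, 0.8, -1.4]
grip_width: 0.669
```

```bash
python3 - <<'E'
from h import *
p,R=pose(); print(p,R.round(4)); c=wcam("pics/w10.png")
cv2.imwrite("pics/w10z.png",cv2.resize(c["img"][40:300,150:370],None,fx=2.3,fy=2.3,interpolation=cv2.INTER_CUBIC))
print(inc(slot(.034,.07)))
E
```

```text
[0.51709002 0.25421007 0.13371296] [[ 0.0333 -0.9972 -0.0666]
 [ 0.0098 -0.0663  0.9978]
 [-0.9994 -0.0339  0.0076]]
[0.06368483 0.00535775 0.00483484]
```

View pics/w10z.png

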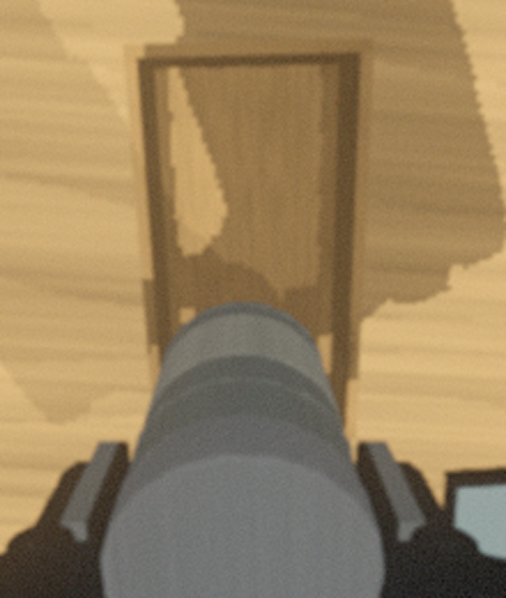

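Call:
{"api": "play_rows", "payload": {
  "increments": "0 0.005 0.004 -0.02; 0 0 0 0; 0.01 0 0 0;0 0 0 0"
}}

```text
clock: 13.95
position: [0.5132, 0.2592, 0.1267]
ee_rot: [0.528, -0.465, -0.515, -0.49]
ft_force: [-0.2, -0.6, -2.2]
grip_width: 0.671
```

```bash
python3 - <<'E'
from h import *
p,R=pose(); print(p,R.round(4)); c=wcam("pics/w11.png")
cv2.imwrite("pics/w11z.png",cv2.resize(c["img"][40:300,150:370],None,fx=2.3,fy=2.3,interpolation=cv2.INTER_CUBIC))
print(inc(slot(.034,.072)))
E
```

```text
[0.5132396  0.25918961 0.12665602] [[ 0.0381 -0.9954 -0.0884]
 [ 0.0132 -0.088   0.996 ]
 [-0.9992 -0.0391  0.0098]]
[ 0.05545406  0.00242034 -0.00060706]
```

View pics/w11z.png

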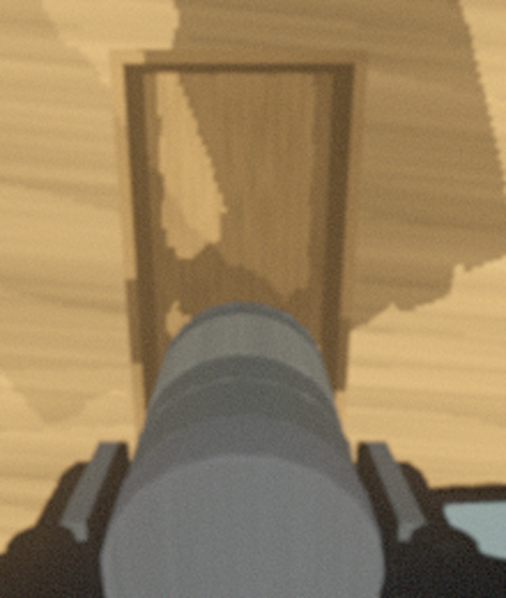

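The tin is centred between the rims (tin 158 to 330, rims 143 to 340 in the zoom). I'll lower it in.

Call:
{"api": "play_rows", "payload": {
  "increments": "0.02 0.002 0 0; 0.02 0.001 0 0; 0.01 0 0 0; 0 0 0 0; 0 0 0 0"
}}

```text
clock: 14.5
position: [0.5141, 0.2604, 0.0775]
ee_rot: [0.529, -0.464, -0.514, -0.491]
ft_force: [0.1, 0.7, -1.3]
grip_width: 0.666
```

```bash
python3 - <<'E'
from h import *
p,R=pose(); print(p,R.round(4)); heft(2);print(inc(slot(.034,.0715)))
E
```

```text
[0.51411659 0.26035708 0.07752658] [[ 0.0415 -0.9953 -0.0879]
 [ 0.015  -0.0873  0.9961]
 [-0.999  -0.0427  0.0114]]
F [ 0.5   -1.026 -1.812] [0.54 0.47 0.24] M [-0.036  0.046 -0.003] clk 14.6 grip 0.6692783941859689 tau [-4.0000e-03 -5.7135e+01  2.8780e+00 -3.4197e+01  4.9000e-02 -2.5400e-01
  1.0000e-03]
[ 0.00628858  0.00106162 -0.00117178]
```

Call:
{"api": "play_rows", "payload": {
  "increments": "0.006 0.001 -0.001 0; 0 0 0 0; 0 0 0 0"
}}

```text
clock: 14.9
position: [0.5144, 0.2599, 0.0729]
ee_rot: [0.529, -0.463, -0.514, -0.492]
ft_force: [0.4, 0.0, -2.4]
grip_width: 0.67
```

Call:
{"api": "play_rows", "payload": {
  "increments": "0.003 0 0 0; 0 0 0 0"
}}

```text
clock: 15.1
position: [0.5158, 0.2604, 0.0718]
ee_rot: [0.529, -0.462, -0.513, -0.493]
ft_force: [-0.3, -0.9, -1.7]
grip_width: 0.669
```

Call:
{"api": "play_rows", "payload": {
  "increments": "0.002 0.001 0 0; 0 0 0 0"
}}

```text
clock: 15.3
position: [0.5167, 0.2606, 0.0719]
ee_rot: [0.53, -0.46, -0.513, -0.495]
ft_force: [0.0, 0.3, -2.2]
grip_width: 0.666
```

Call:
{"api": "play_rows", "payload": {
  "increments": "0 0 0 0; 0 0 0 0; 0 0 0 0; 0 0 0 0",
  "hand": -1
}}

```text
clock: 15.7
position: [0.5168, 0.2609, 0.0717]
ee_rot: [0.53, -0.46, -0.513, -0.495]
ft_force: [0.8, -0.3, -0.5]
grip_width: 1.0
```

```bash
python3 - <<'E'
from h import *
p,R=pose(); print(p,R.round(4)); heft(2); c=wcam("pics/w12.png")
E
```

```text
[0.51682397 0.26094734 0.0717127 ] [[ 0.0512 -0.9948 -0.0877]
 [ 0.0204 -0.0868  0.996 ]
 [-0.9985 -0.0528  0.0158]]
F [ 0.556  0.193 -0.648] [0.18 0.45 0.49] M [-0.038  0.076 -0.01 ] clk 15.8 grip 0.9996933633184707 tau [ 2.0000e-03 -5.6873e+01  2.8940e+00 -3.3482e+01  4.4000e-02 -2.9600e-01
  0.0000e+00]
```

View pics/w12.png

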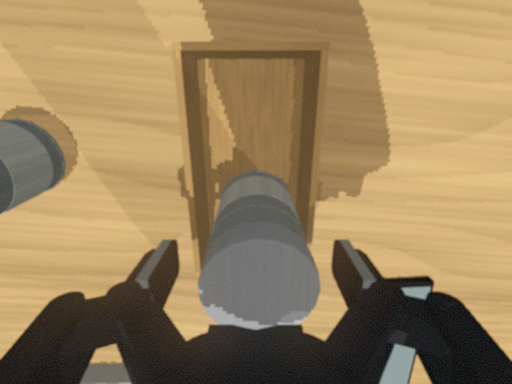

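Tin 2 stands in the far slot. Now tin 3.

Call:
{"api": "play_rows", "payload": {
  "increments": "-0.045 0 0 0; -0.045 0 0 0; -0.045 0 0 0; 0 0.0036 -0.0435 0; 0 0.0036 -0.0435 0; 0 0.0036 -0.0435 0; 0 0.0036 -0.0435 0; 0 0.0036 -0.0435 0; 0 0.0036 -0.0435 0; 0 0.0036 -0.0435 0; 0 0.0036 -0.0435 0; 0 0.0036 -0.0435 0; 0 0.0036 -0.0435 0; 0 0.0036 -0.0435 0;0 0.0036 -0.0435 0;0 0 0 0; 0 0 0 0;0 0 0 0"
}}

```text
clock: 17.65
position: [0.5123, -0.2851, 0.2022]
ee_rot: [0.532, -0.458, -0.512, -0.495]
ft_force: [0.6, 1.6, -0.1]
grip_width: 0.997
```

```bash
python3 - <<'E'
from h import *
c=wcam("pics/w13.png"); p,R=pose(); print(p,R.round(4), get_obs()["clock"],get_obs()["joint_pos"])
hs=cv2.cvtColor(c["img"],cv2.COLOR_BGR2HSV)
m=cv2.inRange(hs,(0,0,95),(180,70,255))
n,l,s,ce=cv2.connectedComponentsWithStats(m)
for i in range(1,n):
    if s[i][4]>1000: print(s[i],ce[i],toplane(c,[ce[i]],0.1)[0].round(4))
print(inc([.512,-.268,.067]))
t=camera("top"); cv2.imwrite("pics/t13.png",t["img"])
E
```

```text
[ 0.51248246 -0.28445701  0.20217993] [[ 0.0562 -0.994  -0.0933]
 [ 0.0204 -0.0923  0.9955]
 [-0.9982 -0.0579  0.0151]] 17.7 [-0.04634529  0.26382966  0.59334607  1.68243886 -0.20594481  1.20707587
  2.26225545]
[ 241  158   60   58 2750] [270.29127273 186.768     ] [ 0.5124 -0.2688  0.1   ]
[   0  212   51  102 2725] [ 18.03706422 275.5093578 ] [ 0.6361 -0.5244  0.1   ]
[0.13524615 0.00678708 0.01439084]
```

View pics/w13.png

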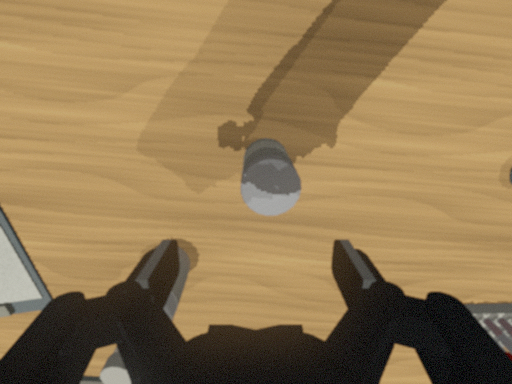

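View pics/t13.png

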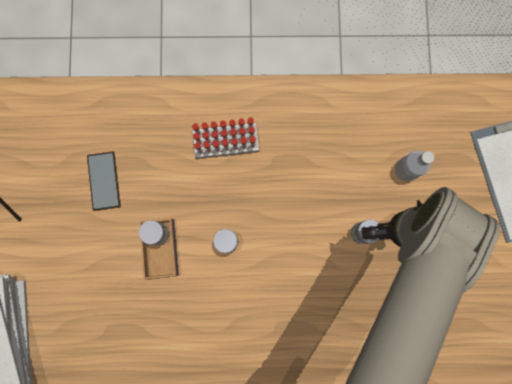

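The top view shows tin 2 standing in the far end of the carton. The wrist view has tin 3's lid at (270,187), and the bottle is well behind the fingers at the lower left.

Call:
{"api": "play_rows", "payload": {
  "increments": "0 0.004 0.012 0; 0.035 0.002 0 0; 0.035 0 0 0; 0.035 0 0 0; 0.012 0 0 0; 0 0 0 0; 0 0 0 0"
}}

```text
clock: 18.45
position: [0.5153, -0.2595, 0.0857]
ee_rot: [0.536, -0.452, -0.515, -0.494]
ft_force: [0.1, 0.3, -0.4]
grip_width: 0.997
```

```bash
python3 - <<'E'
from h import *
p,R=pose(); print(p,R.round(4),inc([.512,-.268,.067])); c=wcam("pics/w14.png")
E
```

```text
[ 0.51532594 -0.25954991  0.08566959] [[ 0.0626 -0.9924 -0.1057]
 [ 0.0241 -0.1044  0.9942]
 [-0.9978 -0.0647  0.0174]] [ 0.01821585  0.00539155 -0.00837459]
```

View pics/w14.png

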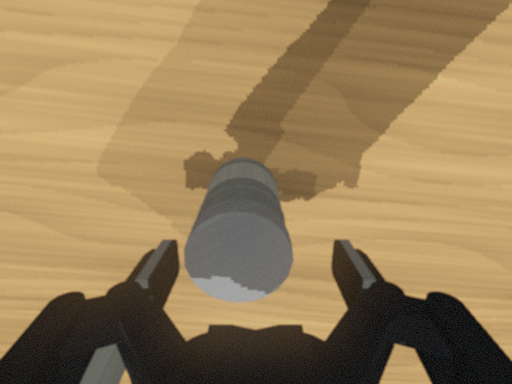

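Call:
{"api": "play_rows", "payload": {
  "increments": "0.008 0.005 -0.009 0.01; 0.01 0 0 0; 0 0 0 0"
}}

```text
clock: 18.8
position: [0.5141, -0.2705, 0.0695]
ee_rot: [0.535, -0.453, -0.51, -0.498]
ft_force: [-0.8, -1.0, -0.5]
grip_width: 1.001
```

```bash
python3 - <<'E'
from h import *
p,R=pose(); print(p,R.round(4),inc([.512,-.268,.067]))
E
```

```text
[ 0.51413692 -0.27046326  0.06948987] [[ 0.0684 -0.9931 -0.0948]
 [ 0.0224 -0.0935  0.9954]
 [-0.9974 -0.0702  0.0159]] [0.00239246 0.00206682 0.00261495]
```

Call:
{"api": "play_rows", "payload": {
  "increments": "0.002 0.002 0.002 0; 0 0 0 0; 0 0 0 0; 0 0 0 0; 0 0 0 0",
  "hand": 1
}}

```text
clock: 19.3
position: [0.5121, -0.2691, 0.0678]
ee_rot: [0.535, -0.454, -0.51, -0.498]
ft_force: [-0.5, -0.2, -1.1]
grip_width: 0.664
```

```bash
python3 - <<'E'
from h import *
p,R=pose(); print(p,R.round(4)); o=get_obs(); print(o["grip_width"],o["ft_force"])
E
```

```text
[ 0.51210678 -0.26914777  0.06778588] [[ 0.0693 -0.9932 -0.094 ]
 [ 0.0217 -0.0927  0.9955]
 [-0.9974 -0.071   0.0151]]
0.663788718264892 [-0.51965686 -0.242434   -1.06870218]
```

Call:
{"api": "play_rows", "payload": {
  "increments": "-0.04 0 0 0; -0.04 0 0 0; -0.04 0 0 0; -0.03 0 0 0; 0 0 0 0; 0 0 0 0"
}}

```text
clock: 19.9
position: [0.4996, -0.271, 0.2203]
ee_rot: [0.533, -0.454, -0.512, -0.497]
ft_force: [-0.4, -0.4, -2.9]
grip_width: 0.669
```

```bash
python3 - <<'E'
from h import *
heft(10); p,R=pose(); print(p,R.round(4)); wcam("pics/w15.png")
print(inc(slot(-.034,.22)))
E
```

```text
F [ 0.22  -0.049 -1.958] [0.58 0.46 0.58] M [-0.022  0.086 -0.002] clk 20.4 grip 0.6669152535486548 tau [-1.1000e-02 -4.4864e+01  4.9970e+00 -3.9054e+01 -2.8500e-01 -2.3600e-01
  1.0000e-03]
[ 0.49948071 -0.27117847  0.2200242 ] [[ 0.062  -0.9936 -0.0942]
 [ 0.0238 -0.0929  0.9954]
 [-0.9978 -0.064   0.0178]]
[0.00927617 0.00464524 0.5269127 ]
```

View pics/w15.png

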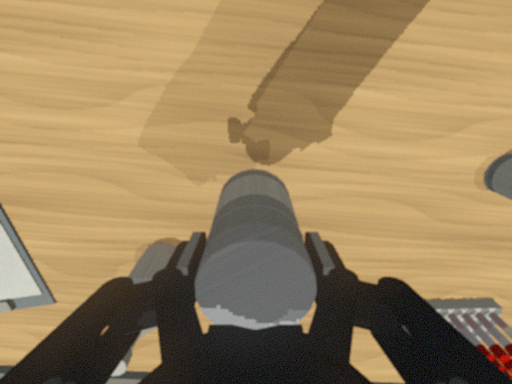

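Tin 3 weighs about 1.96 N, also light, so tin 1 (3.34 N) is the full one. I'll carry tin 3 to the near slot.

Call:
{"api": "play_rows", "payload": {
  "increments": "0 0.0005 0.042 0; 0 0.0005 0.042 0; 0 0.0005 0.042 0; 0 0.0005 0.042 0; 0 0.0005 0.042 0; 0 0.0005 0.042 0; 0 0.0005 0.042 0; 0 0.0005 0.042 0; 0 0.0005 0.042 0; 0 0.0005 0.042 0; 0 0.0005 0.042 0; 0 0.0005 0.042 0; 0 0 0 0; 0 0 0 0; 0 0 0 0"
}}

```text
clock: 21.95
position: [0.4436, 0.2477, 0.2282]
ee_rot: [0.533, -0.455, -0.51, -0.499]
ft_force: [0.7, -0.8, -2.4]
grip_width: 0.666
```

```bash
python3 - <<'E'
from h import *
p,R=pose(); print(p,R.round(4)); c=wcam("pics/w16.png")
print(inc(slot(-.034,.14)))
E
```

```text
[0.44364051 0.24771467 0.22815321] [[ 0.0656 -0.9938 -0.09  ]
 [ 0.0231 -0.0886  0.9958]
 [-0.9976 -0.0674  0.0172]]
[0.08820905 0.00342971 0.0042532 ]
```

View pics/w16.png

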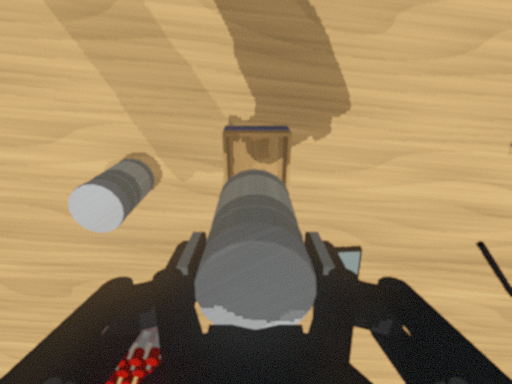

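Call:
{"api": "play_rows", "payload": {
  "increments": "0 0.002 0.005 0; 0.035 0.002 0.003 0; 0.035 0 0 0; 0.018 0 0 0; 0 0 0 0; 0 0 0 0"
}}

```text
clock: 22.6
position: [0.4472, 0.2539, 0.1399]
ee_rot: [0.531, -0.456, -0.507, -0.502]
ft_force: [0.1, 0.2, -1.1]
grip_width: 0.667
```

```bash
python3 - <<'E'
from h import *
p,R=pose(); print(p,R.round(4)); c=wcam("pics/w17.png")
print(inc(slot(-.031,.13)))
E
```

```text
[0.44718917 0.25386492 0.13993051] [[ 0.0695 -0.9943 -0.0805]
 [ 0.0247 -0.0789  0.9966]
 [-0.9973 -0.0713  0.019 ]]
[ 0.01013494 -0.00085333 -0.00081023]
```

View pics/w17.png

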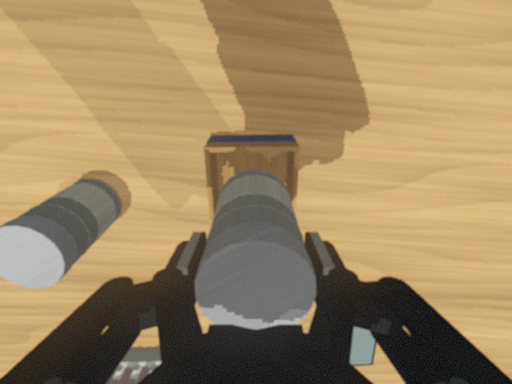

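The tin is centred between the side rims (213 and 294). I'll lower it in.

Call:
{"api": "play_rows", "payload": {
  "increments": "0.02 0.001 -0.001 0; 0.02 0.001 -0.001 0; 0.018 0.001 0 0; 0 0 0 0; 0 0 0 0"
}}

```text
clock: 23.15
position: [0.4528, 0.2553, 0.0884]
ee_rot: [0.532, -0.452, -0.506, -0.507]
ft_force: [0.4, 0.3, -1.9]
grip_width: 0.671
```

```bash
python3 - <<'E'
from h import *
p,R=pose(); print(p,R.round(4),get_obs()["ft_force"]); c=wcam("pics/w18.png")
print(inc(slot(-.031,.0715)))
E
```

```text
[0.45281729 0.25527679 0.08842472] [[ 0.0796 -0.9937 -0.0791]
 [ 0.0318 -0.0767  0.9965]
 [-0.9963 -0.0818  0.0255]] [ 0.38026856  0.34735126 -1.91295934]
[ 0.01651621  0.0054819  -0.00201555]
```

View pics/w18.png

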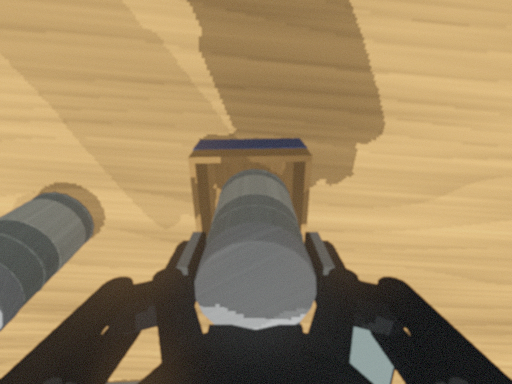

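Call:
{"api": "play_rows", "payload": {
  "increments": "0.012 0.005 -0.002 0; 0.005 0.001 0 0; 0 0 0 0"
}}

```text
clock: 23.5
position: [0.4492, 0.2541, 0.0722]
ee_rot: [0.532, -0.451, -0.505, -0.508]
ft_force: [-0.7, 0.4, -1.6]
grip_width: 0.667
```

```bash
python3 - <<'E'
from h import *
p,R=pose(); print(p,R.round(4),get_obs()["ft_force"])
print(inc(slot(-.031,.0715)))
E
```

```text
[0.44917572 0.25406862 0.07222738] [[ 0.0829 -0.9934 -0.079 ]
 [ 0.0344 -0.0764  0.9965]
 [-0.996  -0.0853  0.0278]] [-0.67517217  0.37692485 -1.62953459]
[ 0.00067209  0.00045962 -0.00067607]
```

Call:
{"api": "play_rows", "payload": {
  "increments": "0.0015 0.001 0 0; 0 0 0 0"
}}

```text
clock: 23.7
position: [0.4499, 0.2543, 0.0724]
ee_rot: [0.532, -0.45, -0.505, -0.51]
ft_force: [-0.1, -0.4, -2.7]
grip_width: 0.67
```

Call:
{"api": "play_rows", "payload": {
  "increments": "0 0 0 0; 0 0 0 0; 0 0 0 0; 0 0 0 0",
  "hand": -1
}}

```text
clock: 24.1
position: [0.4504, 0.2549, 0.0731]
ee_rot: [0.532, -0.449, -0.505, -0.51]
ft_force: [-0.8, -0.9, 0.6]
grip_width: 1.003
```

```bash
python3 - <<'E'
from h import *
p,R=pose(); print(p,R.round(4),get_obs()["ft_force"]); c=wcam("pics/w19.png")
E
```

```text
[0.45040036 0.25485838 0.07313002] [[ 0.0873 -0.993  -0.079 ]
 [ 0.0365 -0.0761  0.9964]
 [-0.9955 -0.0898  0.0296]] [-0.81214746 -0.88798631  0.56853492]
```

View pics/w19.png

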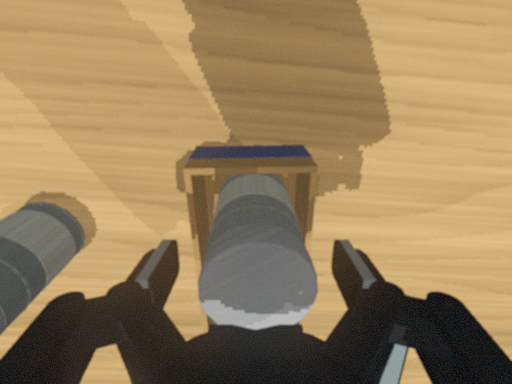

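Both light tins are in the carton and upright. I'll retreat upward and go back to tin 1.

Call:
{"api": "play_rows", "payload": {
  "increments": "-0.045 0 0 0; -0.045 0 0 0; -0.045 0 0 0; 0 -0.0105 -0.041 0; 0 -0.0105 -0.041 0; 0 -0.0105 -0.041 0; 0 -0.0105 -0.041 0; 0 0 0 0; 0 0 0 0; 0 0 0 0"
}}

```text
clock: 25.15
position: [0.4943, 0.0849, 0.2127]
ee_rot: [0.534, -0.448, -0.505, -0.51]
ft_force: [0.1, 0.3, -0.4]
grip_width: 1.003
```

```bash
python3 - <<'E'
from h import *
c=wcam("pics/w20.png"); p,R=pose(); print(p,R.round(4), get_obs()["clock"])
hs=cv2.cvtColor(c["img"],cv2.COLOR_BGR2HSV)
m=cv2.inRange(hs,(0,0,95),(180,70,255))
n,l,s,ce=cv2.connectedComponentsWithStats(m)
for i in range(1,n):
    if s[i][4]>800: print(s[i],ce[i],toplane(c,[ce[i]],0.1)[0].round(4))
print(inc([.494,.0835,.067]))
t=camera("top"); cv2.imwrite("pics/t20.png",cv2.resize(t["img"][190:310,100:260],None,fx=4,fy=4,interpolation=cv2.INTER_CUBIC))
E
```

```text
[0.49417054 0.08540512 0.21269856] [[ 0.0888 -0.9925 -0.0834]
 [ 0.0368 -0.0804  0.9961]
 [-0.9954 -0.0916  0.0294]] 25.2
[ 365  107   50  107 1352] [382.51627219 152.40236686] [0.4601 0.2061 0.1   ]
[ 406  117   65   63 2984] [437.75636729 148.66085791] [0.4526 0.2577 0.1   ]
[ 221  130   59   76 3161] [250.20499842 171.24327744] [0.4878 0.0835 0.1   ]
[ 386  183   91  116 4872] [434.73337438 238.24076355] [0.5506 0.2905 0.1   ]
[ 184  286  107   51 4143] [236.67728699 307.48056964] [0.6639 0.0802 0.1   ]
[ 0.14493785  0.01366398 -0.00616813]
```

View pics/w20.png

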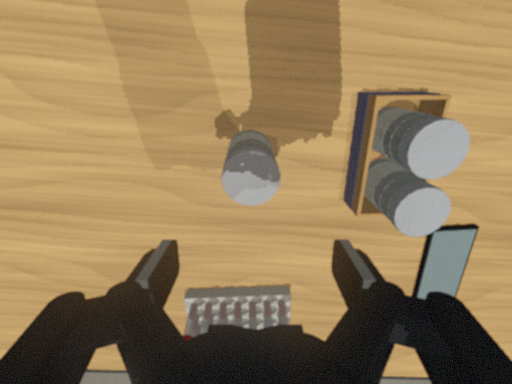

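View pics/t20.png

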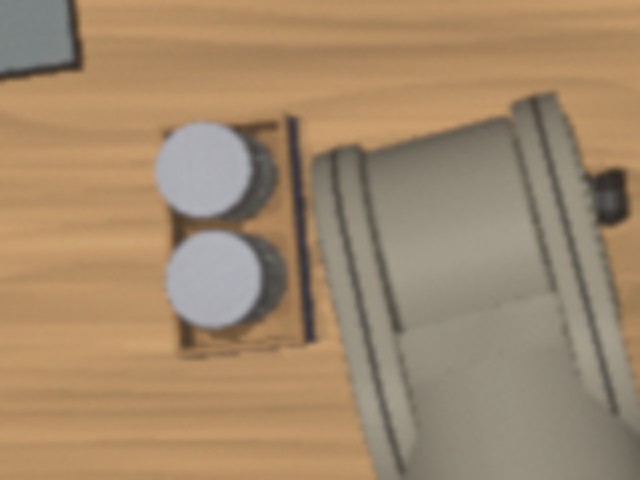

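Both tins stand side by side in the carton. Tin 1's lid is at (250,176), at about (0.494, 0.0835). I'll descend on it.

Call:
{"api": "play_rows", "payload": {
  "increments": "0.02 0.007 -0.004 0; 0.035 0.007 -0.002 0; 0.035 0 0 0; 0.035 0 0 0; 0.01 0 0 0; 0 0 0 0; 0 0 0 0"
}}

```text
clock: 25.95
position: [0.4929, 0.0912, 0.0753]
ee_rot: [0.537, -0.443, -0.508, -0.508]
ft_force: [0.2, 0.2, -0.1]
grip_width: 1.004
```

```bash
python3 - <<'E'
from h import *
p,R=pose(); print(p,R.round(4),inc([.494,.0835,.067])); c=wcam("pics/w21.png")
E
```

```text
[0.49290684 0.09121397 0.07530194] [[ 0.092  -0.9911 -0.0958]
 [ 0.0404 -0.0924  0.9949]
 [-0.9949 -0.0954  0.0316]] [ 0.00804872  0.00042154 -0.00804132]
```

View pics/w21.png

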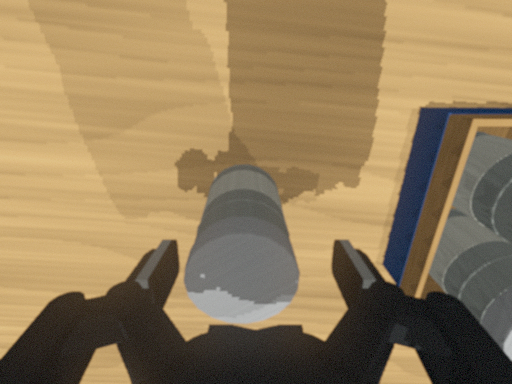

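Call:
{"api": "play_rows", "payload": {
  "increments": "0.007 0.001 -0.008 0.01; 0 0 0 0"
}}

```text
clock: 26.2
position: [0.4952, 0.0834, 0.0704]
ee_rot: [0.535, -0.444, -0.505, -0.512]
ft_force: [0.2, -0.5, 0.4]
grip_width: 1.001
```

Call:
{"api": "play_rows", "payload": {
  "increments": "0 0 0 0; 0 0 0 0; 0 0 0 0; 0 0 0 0; 0 0 0 0",
  "hand": 1,
  "squeeze": 60
}}

```text
clock: 26.7
position: [0.4961, 0.0832, 0.0722]
ee_rot: [0.535, -0.443, -0.504, -0.513]
ft_force: [0.2, -0.4, 0.0]
grip_width: 0.669
```

```bash
python3 - <<'E'
from h import *
p,R=pose(); print(p,R.round(4)); o=get_obs(); print(o["grip_width"],o["ft_force"])
E
```

```text
[0.49606185 0.08317436 0.0721702 ] [[ 0.0991 -0.9915 -0.0846]
 [ 0.0431 -0.0806  0.9958]
 [-0.9941 -0.1023  0.0347]]
0.6691198427418323 [ 0.20467216 -0.38164432  0.01665422]
```

Call:
{"api": "play_rows", "payload": {
  "increments": "-0.03 -0.003 0.001 0; -0.04 -0.004 0.001 0; -0.04 -0.004 0.001 0; -0.04 -0.004 0.001 0; -0.03 -0.004 0.001 0; -0.015 -0.002 0.001 0; 0 0 0 0; 0 0 0 0; 0 0 0 0"
}}

```text
clock: 27.6
position: [0.4928, 0.0819, 0.2694]
ee_rot: [0.533, -0.447, -0.507, -0.509]
ft_force: [0.3, 0.3, -3.2]
grip_width: 0.663
```

```bash
python3 - <<'E'
from h import *
heft(12); p,R=pose(); print(p,R.round(4)); wcam("pics/w22.png")
for n in ("scene","top"): cv2.imwrite(f"pics/{n}22.png",camera(n)["img"])
o=get_obs(); print(np.abs(o["joint_velocities"]).max())
E
```

```text
F [-0.087  0.028 -3.601] [0.51 0.47 0.39] M [-0.07   0.144 -0.013] clk 28.2 grip 0.6640221898110208 tau [-2.0000e-03 -3.6501e+01 -5.3300e-01 -4.1426e+01 -8.5000e-02 -6.1400e-01
  0.0000e+00]
[0.49336029 0.08204641 0.27079172] [[ 0.0888 -0.9924 -0.0848]
 [ 0.0398 -0.0815  0.9959]
 [-0.9953 -0.0918  0.0323]]
0.0017093055816337693
```

View pics/scene22.png

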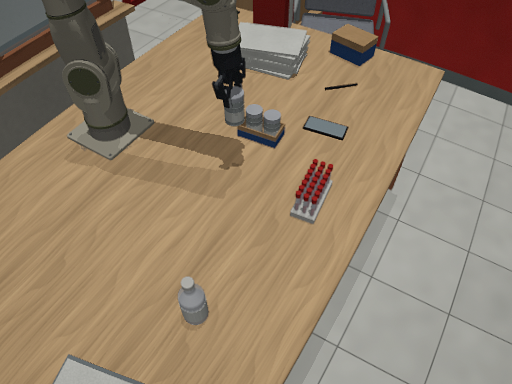

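View pics/w22.png

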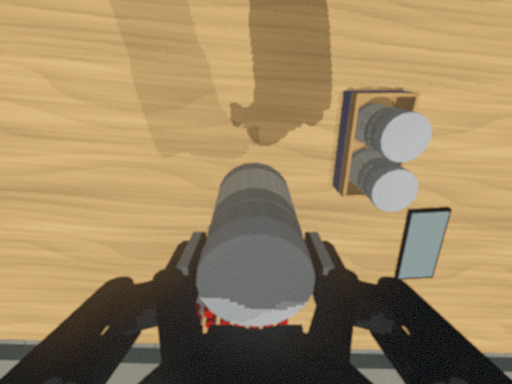

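The tin is held with its underside at about 0.199 m, reading 3.6 N, and still. The other two stand in the carton, and the rack, bottle and phone are at their original pixels. Handing in.

```bash
python3 - <<'E'
from h import *
from workcell import workorder
a=cv2.imread("pics/scene0.png").astype(int);b=cv2.imread("pics/scene22.png").astype(int)
d=np.abs(a-b).max(2)
for n,(x,y,w,h) in dict(rack=(285,150,55,75),gel=(170,270,45,60),phone=(300,112,50,30)).items(): print(n,(d[y:y+h,x:x+w]>40).sum())
print(workorder.hand_in())
E
```

```text
rack 0
gel 0
phone 0
the job is handed in; nothing more can be done
None
```

The job is handed in: the two light tins are packed in the carton and the heavy one is held up in the gripper.

- **Hefting:** The tin nearest the carton read 3.3 N, and 3.6 N when I lifted it again at the end. The other two read 1.85 N and 1.96 N, so the first is the full one.
- **Packing:** The two light tins stand upright side by side on the carton floor. The top and wrist pictures confirmed this after the second was released.
- **Final hold:** The full tin is held with its underside about 0.20 m above the counter, still and touching nothing else. The clock read about 28 s of the 69 s allowed.
- **Bystanders:** Comparing the first and last scene pictures showed no change where the rack, bottle and phone stand.

**Checks that disagreed:**
- **Tool tilt:** The tool slowly tilted as I worked, to about 5–6° off vertical by the end. The tins were gripped while upright, so the held tin should be within about 1–2° of vertical, but I did not measure that directly.
- **Calibration:** The top and wrist cameras differed by about 4 mm on the carton's position. I went by the wrist camera, and its close-ups showed both tins centred between the carton walls.
- **Force noise:** Single force readings scattered by about 0.5 N, so the weights above are averages over 10 to 12 readings.

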